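# Close the film changing tank and lift off its outer lid alone

## Task

Turn both of the tank's red knobs clockwise to their end stops so that their steel dogs swing clear of the mouth, then pick up the nested lid pair by the orange post and lower it, without dropping it, until the orange inner lid is fully seated in the tank with the grey outer lid still on it. Then take the grey outer lid by its collar and lift it off alone, leaving the inner lid seated and undisturbed, and finish while still holding the outer lid up, roughly level and at least 6 cm above where it sat. Leave the canisters, lens cap and clip where they are.

Things in the scene. Friction and masses are not known exactly. Their poses are not given: they have to be found in the camera images.
- tank: black round tank fixed to the shelf, 100 mm outer diameter, 90 mm high, mouth 89 mm wide, on a grey foot plate 130 x 75 x 6 mm. Origin at the centre of the underside, z up. Lugs flush with the rim reach 95 mm out along its own +y and -y and carry the knobs. Starts turned up to 0.5 rad about z; tank and lid pair may swap sides
- tank_mouth (a point): centre of the tank's mouth in the plane of the rim, 90 mm above the shelf
- knob_a (a joint): turn (rad) of the red knob on the tank's +y side, 80 mm from the tank's axis: grows clockwise from above; 0 = steel dog points at the tank's axis, 1.35 = end stop, dog clear. Starts 0 to 0.25; friction 0.06 N m, stays where left. The dog (13 mm wide, 2 to 7 mm above the rim, reaching 50 mm from the knob's axis) blocks the mouth until turned away
- knob_b (a joint): the same for the red knob on the tank's -y side, also clockwise to 1.35
- knob_a_grip (a point): centre of knob_a's red bar grip, on the knob's axis, 24 mm above the rim (114 mm above the shelf). The bar is 36 mm long along the point's x (the way the dog points), 12 mm wide along y, 24 mm high: it stands from 12 to 36 mm above the rim; a steel hub of 24 mm diameter lies below it
- knob_b_grip (a point): the same on knob_b
- inner_lid: orange inner lid, about 0.15 kg, on the shelf under the outer lid. Origin at its underside's centre, z up. From below: tapered plug 25 mm high (68 to 84 mm diameter), flange 104 mm diameter, 5 mm thick, that rests on the tank's rim, boss 80 mm diameter, 8 mm high, round post 16 mm diameter from 38 to 88 mm. Seated: level, origin on the tank's axis (2 mm play), 65 mm above the shelf
- inner_post (a point): on the axis of the orange post, 78 mm above the inner lid's origin and 10 mm below the post's top. The post's top 22 mm stand free above the outer lid's collar; lifting the post lifts both lids
- outer_lid: grey outer lid, about 0.10 kg, loose on the inner lid (4 mm side play). Origin at its underside's centre, 31 mm above the inner lid's origin while nested. Skirt 96 mm diameter; flat top 11 mm above the origin with a 26 mm hole; upright round collar, 44 mm outer, 30 mm inner diameter, from 11 to 35 mm above the origin; the orange post passes through it
- outer_collar (a point): centre of the grey collar, 24 mm above the outer lid's origin; grip the collar from outside across 44 mm, fingertips just above the flat top
- canister_low: bystander: lower of two stacked blue film canisters, each 34 mm diameter, 52 mm high; origin under its centre
- canister_top: bystander: upper blue canister, standing on the lower one
- lens_cap: bystander: chrome lens cap, 56 mm diameter, 9 mm high, lying on the shelf; origin under its centre
- clip: bystander: steel tweezer-like clip lying on the shelf, 112 mm long, 10 mm high; origin at its middle on the underside
- crusher: bystander: grey lever-operated canister crusher fixed on the shelf, 170 x 80 mm, 165 mm high at the lever; origin under its base
There are look-alikes about, which are no part of the job. Several things have the shape of the inner_lid; the one meant has the colours described above. Several things have the shape of the outer_lid; the one meant has the colours described above.

How it is judged:
By the outcome, as a careful person would: the job done as asked, in the order asked, and still so for the second after the job is handed in, while the arm keeps its last pose, push and grip.
It also fails if it takes over 64 s, if anything falls off the work surface, if the arm or the gripper's body presses on something with over 40 N, if the wrist force passes 120 N, or if a joint passes its speed limit or range.

## Robot

A 6-joint arm with a two-finger parallel gripper is mounted at the origin on the work surface. World frame = base frame: x ahead of the robot, y to its left, z up, the work surface at z = 0. Lengths are in m, angles in rad, forces in N, time in s.
With the tool pointing down it reaches from about 0.3 to 0.75 m from the base axis. Payload 8.5 kg.
Tool frame: the origin (TCP) lies between the finger pads; the fingertips stand 19 mm ahead of it and the grasp point (between the pads) is the TCP; z points along the fingers, x is the direction in which the jaws open and shut, and the axes are right-handed (so a half turn about z gives the same grasp; the last joint's range is limited). The gripper opens to 85 mm and grips with 20 to 120 N. Pads are 22 mm wide; open, the fingers measure 114 mm over their backs; the gripper's body (76 mm by 85 mm) begins 54 mm behind the grasp point. The pads swing forward as they close: fully open they stand 13 mm farther back than shut.
Start: joints at [1.098, 0.381, 1.297, -0, 1.464, -0.215], TCP at [0.14, 0.532, 0.25] pointing down, gripper open.
Joint ranges: [-3.11, 3.11], [-0.89, 2.33], [0.22, 2.48], [-1.42, 4.56], [0.17, 2.85], [-2.88, 2.88]. Speed limits (rad/s): [2.39, 2.39, 3.14, 3.14, 3.14, 3.14].

## Interface

Orientations are given as a unit quaternion [w, x, y, z].
In Python, from rig import get_obs, camera, calibration, job_done, silhouettes, pinpoint gives the robot as it stands. The module is installed in compiled form; this text tells all that it offers.
- The arm moves only by the tool play_rows, never from a script. Its argument "commands" is a list that holds one entry, the list of rows, each a list of 7 numbers: the closure, from -1 (fully open) to 1 (shut), then the shift along the tool's x, y, z in mm, then the turn, a rotation vector about the tool's x, y, z in rad. In form: [[[gripper, dx, dy, dz, rx, ry, rz], ...]]. A call has 1 to 5 rows; each row is the pose to reach, as a shift and turn from the pose commanded when the call began, along the tool's axes at that moment; what a row does not reach only later rows make up. A row lasts 1/10 s, in which the tool goes at most 50 mm and 8.59 degrees, less where a joint would pass 70% of its speed; a pose out of reach is approached as far as the arm can. A call with a gripper value outside its range is refused whole. The fingers move at their own pace and stop on an object; "grip_force" is the grip in N (left out, the last holds). Time passes only in rows, so rows that repeat a pose let the fingers close. It gives the time, the measured TCP pose, the force and the opening at its end, in the units of the state.
- get_obs(): the state, without advancing time (a new reading comes with each control period).
- camera(name): name is "scene" or "top" or "wrist"; returns the picture (400x640x3 uint8, red, green, blue); there is no depth.
- calibration(name): a dict with "camera_matrix" (3x3 intrinsics, pixels), "k1" (the pictures are not rectified: a ray, as slopes to the right and down, at radius r is drawn at 1 + k1 r^2 times it, then the intrinsics apply), "position" and "orientation" of the camera in the world; the wrist camera has in their place "mount" (4x4, takes a point from camera to tool coordinates, whose origin is the TCP and whose axes are the tool frame's). Camera axes: x right, y down, z forward; pixel columns grow to the right and rows downward; lengths in m; the calibration is good to about 2 mm. A picture is of the moment at which its call begins: read the wrist's pose just before it. calibration takes no time and is no camera call.
- job_done(): hands the job in, once; it reports no verdict.
Trained networks look in the newest picture that a camera, given by its name, has taken for a name from the list of things; names that differ only in an ending like _2 or _b are one class to them, and where a whole thing is asked for, a point or a joint stands for the part that bears it (a point fixed in the world has none). Each returns a list of dicts, best first, with "confidence" (0 to 1); they miss things now and then, are a little off and sometimes report something else, mostly with a low value. They report only what shows in the picture. A call takes as long as a camera call. They do not tell look-alikes from the thing itself.
- silhouettes(label, camera): "mask" (400x640 bool, what is visible of it).
- pinpoint(label, camera): "point" ([x, y, z] in m, in the coordinates of the camera as it stood for that picture, good to about 4 mm: a listed point, or the origin of a listed thing).
The state is a dict: "t": time; "joint_positions": joint angles; "qd": joint speeds; "effort": joint torques, N m; "eef_pos": TCP position; "ee_rot": TCP orientation; "force": force on the tool from outside, world axes, zero at the start; "wrist_torque": the same for the moment, N m; "width": finger opening in m.
Only numpy, scipy, OpenCV 4.12 (cv2) and the standard library are available. Lean on these libraries where they do the work, as an engineer would, in place of code of your own. Each camera call takes 0.05 s, during which the arm holds its last target.

## Working session

There is one attempt and no reset: what is moved stays moved. The work goes in short steps, Python scripts to look and compute and a tool call to move; the robot and the scene stay as the last step left them, time stands still between calls to the robot, and variables do not carry over. Pictures are saved under pics/ and viewed, and the job is handed in when it is done.

Besides the shell and the picture viewer there is one more tool, called after ">>>" in YAML: its name, and indented under it one key for each argument. play_rows: Moves the arm, as the interface text tells. Its arguments: {"type":"object","properties":{"commands":{"type":"array"},"grip_force":{"type":"number"}},"required":["commands"]}

```bash
mkdir -p pics
cat > h.py <<'E'
import numpy as np, cv2
from scipy.spatial.transform import Rotation as R
from rig import get_obs, camera, calibration, silhouettes, pinpoint
def q2R(q): return R.from_quat([q[1],q[2],q[3],q[0]]).as_matrix()
def campose(n,o=None):
    c=calibration(n)
    if 'mount' in c:
        o=o or get_obs(); T=np.eye(4);T[:3,:3]=q2R(o['ee_rot']);T[:3,3]=o['eef_pos']
        return T@np.array(c['mount'])
    T=np.eye(4);r=np.array(c['orientation'])
    T[:3,:3]=r if r.shape==(3,3) else q2R(r)
    T[:3,3]=c['position'];return T
def snap(n,f):
    o=get_obs();im=camera(n);cv2.imwrite('pics/'+f,im[:,:,::-1]);return im,campose(n,o)
def pix(n,T,p):
    c=calibration(n);q=T[:3,:3].T@(np.array(p)-T[:3,3]);s=q[:2]/q[2];s=s*(1+c['k1']*(s@s))
    K=np.array(c['camera_matrix']);return (K@[s[0],s[1],1])[:2]
def onplane(n,T,uv,z):
    c=calibration(n);K=np.array(c['camera_matrix']);d=np.linalg.solve(K,[uv[0],uv[1],1])[:2];s=d.copy()
    for _ in range(20): s=d/(1+c['k1']*(s@s))
    v=T[:3,:3]@[s[0],s[1],1];return T[:3,3]+v*(z-T[2,3])/v[2]
def pp(label,n,T):
    for d in pinpoint(label,n):
        w=T[:3,:3]@np.array(d['point'])+T[:3,3]
        print(n,label,round(d['confidence'],2),w.round(4),'px',pix(n,T,w).round(0))
E
python3 - <<'E'
from h import *
print(get_obs())
for n in ['scene','top']:
    im,T=snap(n,n+'0.png')
    print(n,T.round(3).tolist())
    for l in ['tank_mouth','knob_a_grip','inner_post','outer_collar','canister_low','crusher']: pp(l,n,T)
E
```

```text
{'t': 0.0, 'joint_positions': array([ 1.09770920e+00,  3.81187471e-01,  1.29826963e+00, -3.19249604e-05,
        1.46360938e+00, -2.15292195e-01]), 'qd': array([ 7.13590829e-04, -4.42337022e-04,  5.45837563e-04, -6.77683826e-04,
       -4.89130246e-05, -9.01606561e-04]), 'effort': array([ 1.70056510e-04, -4.48468029e+01, -2.31277120e+01, -1.94704680e-04,
        4.72433443e-03,  4.02073979e-06]), 'eef_pos': array([0.14009955, 0.53157345, 0.24971335]), 'ee_rot': array([ 3.29035300e-04,  7.92131607e-01,  6.10349878e-01, -6.59565739e-04]), 'force': array([0.76274482, 0.17263906, 0.3318826 ]), 'wrist_torque': array([-0.05404012, -0.03933004,  0.03846849]), 'width': 0.08531264812428299}
scene [[0.733, 0.427, -0.529, 1.071], [0.68, -0.464, 0.568, -0.61], [-0.003, -0.776, -0.631, 0.717], [0.0, 0.0, 0.0, 1.0]]
scene tank_mouth 0.9 [ 0.5443 -0.1857  0.0898] px [277. 225.]
scene tank_mouth 0.48 [0.5757 0.3867 0.0007] px [416. 161.]
scene knob_a_grip 0.8 [ 0.5726 -0.1101  0.115 ] px [308. 207.]
scene inner_post 0.83 [0.3623 0.1935 0.0774] px [328. 140.]
scene inner_post 0.72 [0.5241 0.2811 0.07
[... 371 characters left out ...]
 [-1.0, -0.011, -0.018, -0.02], [0.019, -0.077, -0.997, 1.561], [0.0, 0.0, 0.0, 1.0]]
top tank_mouth 0.76 [ 0.5446 -0.1835  0.0892] px [368. 207.]
top knob_a_grip 0.32 [ 0.7376 -0.0022  0.0513] px [310. 147.]
top inner_post 0.71 [0.3615 0.1926 0.078 ] px [245. 266.]
top inner_post 0.57 [0.5311 0.2812 0.0748] px [217. 210.]
top inner_post 0.43 [0.5089 0.1365 0.0778] px [264. 218.]
top outer_collar 0.81 [0.4038 0.0093 0.0258] px [305. 252.]
top outer_collar 0.7 [0.5091 0.1367 0.0578] px [265. 218.]
top outer_collar 0.43 [ 0.5411 -0.4628 -0.0019] px [450. 211.]
top canister_low 0.41 [ 7.462e-01 -2.000e-03 -4.000e-04] px [310. 147.]
top crusher 0.94 [ 5.40e-01 -4.61e-01 -5.00e-04] px [450. 211.]
```

View pics/scene0.png

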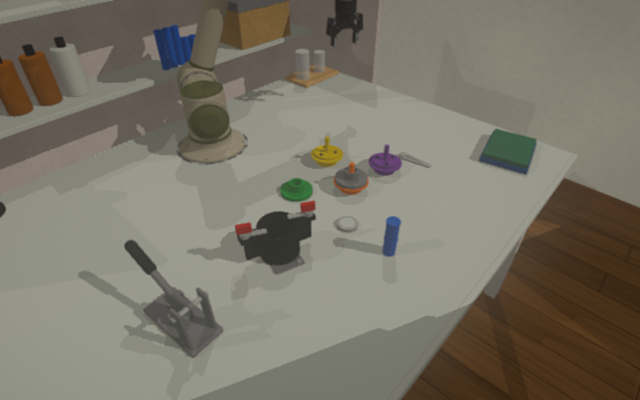

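View pics/top0.png

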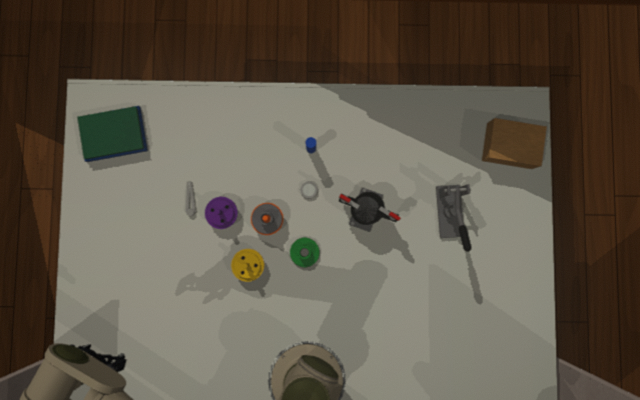

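Run:
```python
import cv2
a=cv2.imread('pics/scene0.png')[150:290,200:400];b=cv2.imread('pics/top0.png')[150:290,300:440]
cv2.imwrite('pics/c0.png',cv2.resize(a,None,fx=4,fy=4,interpolation=2));cv2.imwrite('pics/c1.png',cv2.resize(b,None,fx=4,fy=4,interpolation=2))
```

```text
(no output)
```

View pics/c0.png

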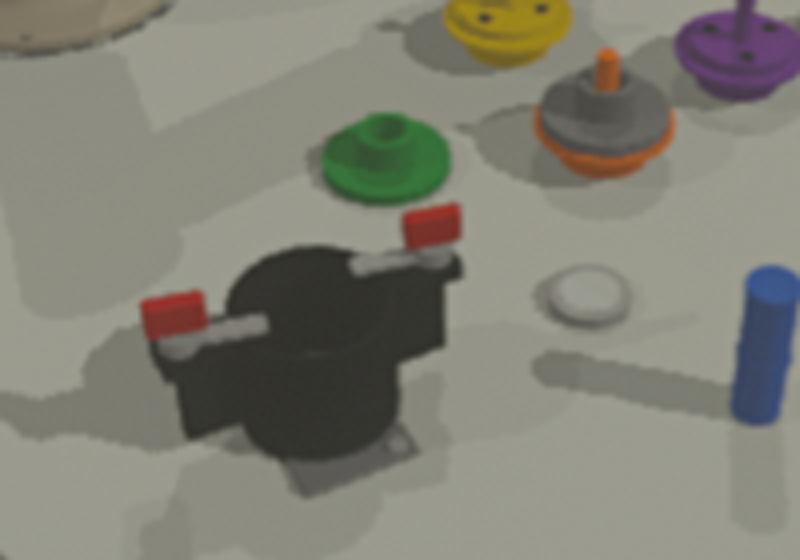

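View pics/c1.png

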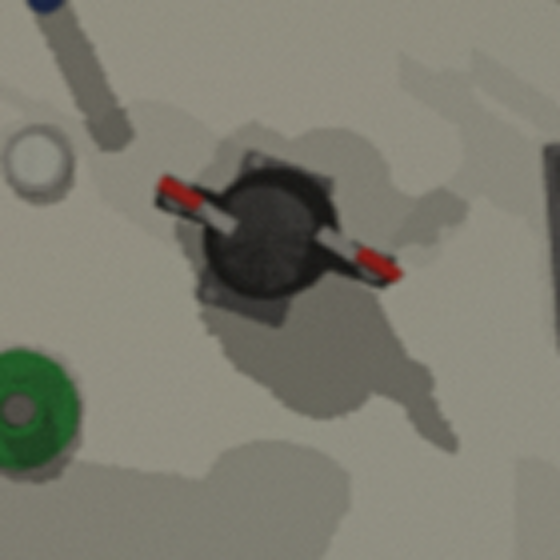

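The target is the orange/grey pair at about (0.508, 0.136), with the tank at (0.544, -0.185). The yellow, purple and green items are look-alikes.

```bash
cat >> h.py <<'E'
def go(p,yaw=None,o=None):
    "world target -> tool shift mm, rz (tool assumed vertical; also gives leveling rotvec)"
    o=o or get_obs();Rm=q2R(o['ee_rot']);d=Rm.T@(np.array(p)-o['eef_pos'])*1000
    cy=np.arctan2(Rm[1,0],Rm[0,0])
    if yaw is None: yaw=cy
    Rt=np.array([[np.cos(yaw),np.sin(yaw),0],[np.sin(yaw),-np.cos(yaw),0],[0,0,-1]])
    rv=R.from_matrix(Rm.T@Rt).as_rotvec()
    print('at',o['eef_pos'].round(4),'yaw',round(np.degrees(cy),1),'shift',d.round(1),'rot',rv.round(4),'q6',o['joint_positions'][5].round(2),'t',o['t'])
def red(n,T,im,z=0.126):
    h=cv2.cvtColor(im,cv2.COLOR_RGB2HSV);m=(((h[...,0]<6)|(h[...,0]>172))&(h[...,1]>150)&(h[...,2]>90)).astype(np.uint8)
    k,l,s,c=cv2.connectedComponentsWithStats(m)
    for i in range(1,k):
        if s[i,4]>25:
            cs,_=cv2.findContours((l==i).astype(np.uint8),0,1)
            r=cv2.minAreaRect(cs[0]);b=cv2.boxPoints(r)
            w=np.array([onplane(n,T,u,z) for u in b]);e=[w[1]-w[0],w[2]-w[1]];e=max(e,key=np.linalg.norm)
            print('red',c[i].round(1),s[i,4],onplane(n,T,c[i],z).round(4),'box',w.mean(0).round(4),'long yaw',np.degrees(np.arctan2(e[1],e[0])).round(1),'len',np.linalg.norm(e).round(4))
E
python3 - <<'E'
from h import *
im=cv2.imread('pics/top0.png')[:,:,::-1].copy();T=campose('top');red('top',T,im)
print(np.array(calibration('wrist')['mount']).round(3),calibration('wrist')['camera_matrix'])
go([0.50,-0.18,0.30],np.radians(-21))
E
```

```text
red [344.7 197.8] 41 [ 0.5701 -0.1087  0.126 ] box [ 0.57   -0.1083  0.126 ] long yaw -116.0 len 0.0322
red [394.1 215.5] 41 [ 0.5183 -0.2573  0.126 ] box [ 0.5181 -0.2576  0.126 ] long yaw -116.0 len 0.0321
[[ 1.     0.    -0.001  0.   ]
 [ 0.     0.945  0.327 -0.086]
 [ 0.001 -0.327  0.945 -0.125]
 [ 0.     0.     0.     1.   ]] [[357.71934248   0.         317.0661388 ]
 [  0.         357.71934248 196.5154994 ]
 [  0.           0.           1.        ]]
at [0.1402 0.5318 0.2503] yaw 75.2 shift [-596.5  529.4  -49.7] rot [-0.     -0.      1.6795] q6 -0.22 t 0.7
```

>>> play_rows:
  commands:
    - [[-1,-588,573,0,0,0,0.8],[-1,-588,573,0,0,0,0.8],[-1,-588,573,0,0,0,0.8],[-1,-588,573,0,0,0,0.8],[-1,-588,573,0,0,0,0.8]]

```text
t: 1.2
eef_pos: [0.2638, 0.3125, 0.2505]
ee_rot: [-0.0, 0.961, 0.275, 0.0]
force: [2.0, 0.4, -0.2]
width: 0.0853
```

```bash
python3 -c "
from h import *
go([0.544,-0.183,0.25],np.radians(-23))"
```

```text
at [0.2638 0.3125 0.2505] yaw 31.9 shift [-2.430e+01  5.687e+02  5.000e-01] rot [-3.000e-04 -7.000e-04  9.588e-01] q6 0.02 t 1.2
```

>>> play_rows:
  commands:
    - [[-1,-24,569,0,0,0,0.8],[-1,-24,569,0,0,0,0.8],[-1,-24,569,0,0,0,0.8],[-1,-24,569,0,0,0,0.8],[-1,-24,569,0,0,0,0.8]]

```text
t: 1.7
eef_pos: [0.3883, 0.0953, 0.2506]
ee_rot: [-0.0, 0.995, -0.097, 0.0]
force: [0.8, 0.9, 0.1]
width: 0.0854
```

```bash
python3 -c "
from h import *
go([0.544,-0.183,0.25],np.radians(-23))"
```

```text
at [0.3883 0.0953 0.2506] yaw -11.1 shift [206.3 243.2   0.8] rot [-0.0004 -0.0009  0.208 ] q6 0.14 t 1.7
```

>>> play_rows:
  commands:
    - [[-1,206,243,0,0,0,0.208],[-1,206,243,0,0,0,0.208],[-1,206,243,0,0,0,0.208],[-1,206,243,0,0,0,0.208],[-1,206,243,0,0,0,0.208]]

```text
t: 2.2
eef_pos: [0.5117, -0.1222, 0.2504]
ee_rot: [-0.0, 0.981, -0.196, 0.0]
force: [0.3, -0.5, 0.2]
width: 0.0853
```

Run:
```python
from h import *
go([0.544,-0.183,0.25],np.radians(-23))
im,T=snap('wrist','w1.png');red('wrist',T,im)
pp('tank_mouth','wrist',T);pp('knob_a_grip','wrist',T)
go([0.544,-0.183,0.25],np.radians(-23))
```

```text
at [ 0.5117 -0.1222  0.2504] yaw -22.7 shift [53.2 43.7  0.4] rot [-0.0001 -0.0004  0.0059] q6 -0.06 t 2.2
red [385.3 145.5] 839 [ 0.5686 -0.1069  0.126 ] box [ 0.5685 -0.1072  0.126 ] long yaw 63.7 len 0.0364
red [385.5 325.4] 513 [ 0.5187 -0.2526  0.126 ] box [ 0.5188 -0.253   0.126 ] long yaw 65.1 len 0.0474
wrist tank_mouth 0.58 [ 0.5425 -0.184   0.0902] px [379. 230.]
wrist knob_a_grip 0.95 [ 0.5686 -0.1101  0.1175] px [385. 147.]
at [ 0.5118 -0.1224  0.2495] yaw -22.8 shift [53.2 43.4 -0.5] rot [0.     0.0008 0.0032] q6 -0.06 t 2.35
```

View pics/w1.png

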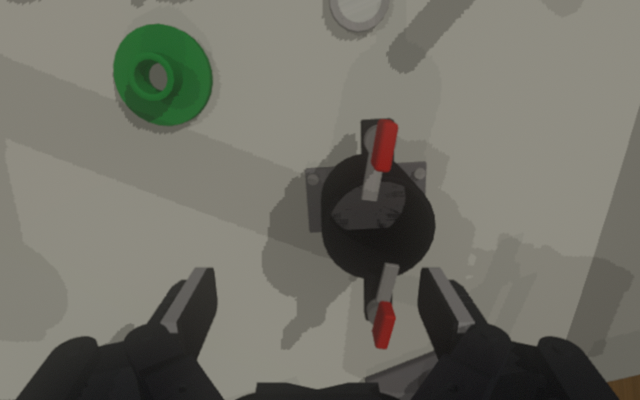

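```bash
python3 -c "
from h import *
go([0.5695,-0.1085,0.18],np.radians(-26))"
```

```text
at [ 0.5118 -0.1224  0.2495] yaw -22.8 shift [ 47.9 -35.2  69.5] rot [0.0001 0.0008 0.0555] q6 -0.06 t 2.35
```

>>> play_rows:
  commands:
    - [[-1,48,-35,70,0,0,0.055],[-1,48,-35,70,0,0,0.055],[-0.3,48,-35,70,0,0,0.055],[-0.3,48,-35,70,0,0,0.055]]
  grip_force: 30

```text
t: 2.75
eef_pos: [0.5685, -0.1053, 0.1803]
ee_rot: [-0.0, 0.975, -0.222, -0.001]
force: [-0.6, -0.1, 0.5]
width: 0.059
```

Run:
```python
from h import *
go([0.5695,-0.1085,0.122],np.radians(-26))
im,T=snap('wrist','w2.png');red('wrist',T,im)
pp('knob_a_grip','wrist',T)
go([0.5695,-0.1085,0.122],np.radians(-26))
```

```text
at [ 0.5685 -0.1053  0.1803] yaw -25.7 shift [ 2.4  2.4 58.3] rot [0.0001 0.0011 0.0053] q6 0.06 t 2.75
red [323.2 231.8] 1367 [ 0.571  -0.1045  0.126 ] box [ 0.5707 -0.1051  0.126 ] long yaw 60.1 len 0.0414
wrist knob_a_grip 0.9 [ 0.5678 -0.1117  0.1171] px [323. 238.]
wrist knob_a_grip 0.61 [ 0.5423 -0.1863 -0.0026] px [331. 257.]
at [ 0.5686 -0.106   0.182 ] yaw -25.8 shift [ 1.8  1.9 60. ] rot [-0.     -0.0023  0.0043] q6 0.06 t 2.85
```

View pics/w2.png

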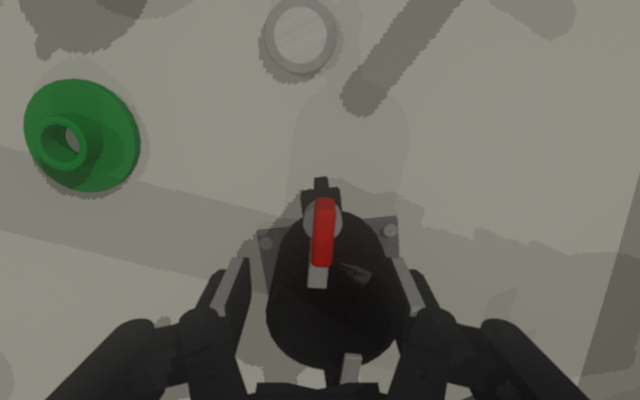

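```bash
cat >> h.py <<'E'
from scipy.optimize import minimize
def redmask(im):
    h=cv2.cvtColor(im,cv2.COLOR_RGB2HSV);return ((h[...,0]<6)|(h[...,0]>172))&(h[...,1]>150)&(h[...,2]>40)
def fitbar(n,T,m,x0):
    m=m.astype(np.float32)
    S=4
    def rend(x):
        c,s=np.cos(x[2]),np.sin(x[2]);P=[]
        for a in(-.018,.018):
            for b in(-.006,.006):
                for z in(.102,.126): P.append(pix(n,T,[x[0]+c*a-s*b,x[1]+s*a+c*b,z]))
        P=np.array(P);hl=cv2.convexHull((P*16).round().astype(np.int32))
        k=np.zeros(m.shape,np.uint8);cv2.fillConvexPoly(k,hl,255,cv2.LINE_AA,4);return k/255.
    w=cv2.dilate((rend(x0)>0).astype(np.uint8),np.ones((25,25)))
    mm=m*w
    f=lambda x:-(np.minimum(rend(x),mm).sum()/np.maximum(rend(x),mm).sum())
    sx=np.array([x0]+[[x0[0]+.004,x0[1],x0[2]],[x0[0],x0[1]+.004,x0[2]],[x0[0],x0[1],x0[2]+.08]])
    r=minimize(f,x0,method='Nelder-Mead',options=dict(initial_simplex=sx))
    print('bar',r.x[:2].round(4),np.degrees(r.x[2]).round(1),'iou',-r.fun.round(3));return r.x
E
python3 - <<'E'
from h import *
im=cv2.imread('pics/w2.png')[:,:,::-1].copy()
T=campose('wrist');fitbar('wrist',T,redmask(im),[0.5695,-.1085,np.radians(64)])
im=cv2.imread('pics/top0.png')[:,:,::-1].copy()
T=campose('top');fitbar('top',T,redmask(im),[0.5695,-.1085,np.radians(64)]);fitbar('top',T,redmask(im),[0.519,-.257,np.radians(64)])
im=cv2.imread('pics/scene0.png')[:,:,::-1].copy()
T=campose('scene');fitbar('scene',T,redmask(im),[0.5695,-.1085,np.radians(64)]);fitbar('scene',T,redmask(im),[0.519,-.257,np.radians(64)])
E
```

```text
bar [ 0.5682 -0.1107] 62.3 iou 0.834
bar [ 0.5714 -0.1086] 63.6 iou 0.55Traceback (most recent call last):
  File "<stdin>", line 5, in <module>
  File "h.py", line 60, in fitbar
    r=minimize(f,x0,method='Nelder-Mead',options=dict(initial_simplex=sx))
    res = _minimize_neldermead(fun, x0, args, callback, bounds=bounds,
                               **options)
    fsim[j] = func(sim[j])
              ~~~~^^^^^^^^
    fx = function(np.copy(x), *(wrapper_args + args))
  File "h.py", line 58, in <lambda>
    f=lambda x:-(np.minimum(rend(x),mm).sum()/np.maximum(rend(x),mm).sum())
                                                         ~~~~^^^
  File "h.py", line 53, in rend
    for z in(.102,.126): P.append(pix(n,T,[x[0]+c*a-s*b,x[1]+s*a+c*b,z]))
                                  ~~~^^^^^^^^^^^^^^^^^^^^^^^^^^^^^^^^^^^
  File "h.py", line 16, in pix
    c=calibration(n);q=T[:3,:3].T@(np.array(p)-T[:3,3]);s=q[:2]/q[2];s=s*(1+c['k1']*(s@s))
ValueError: time passes only in moves, steps and waits
```

```bash
sed -i 's/^from rig import.*/from rig import get_obs, camera, silhouettes, pinpoint\nimport rig, functools\ncalibration=functools.lru_cache(None)(rig.calibration)/' h.py
python3 -c "
from h import *
go([0.5687,-0.110,0.123],np.radians(-27))"
```

```text
at [ 0.5686 -0.106   0.182 ] yaw -25.8 shift [ 1.7  3.6 59. ] rot [-0.0001 -0.0023  0.0217] q6 0.06 t 2.85
```

>>> play_rows:
  commands:
    - [[-0.3,2,3.5,40,0,0,0.022],[-0.3,2,3.5,59,0,0,0.022],[0.3,2,3.5,59,0,0,0.022],[1,2,3.5,59,0,0,0.022],[1,2,3.5,59,0,0,0.022]]
  grip_force: 40

```text
t: 3.35
eef_pos: [0.5696, -0.1105, 0.1235]
ee_rot: [0.0, 0.972, -0.234, 0.002]
force: [-10.5, 1.6, 8.4]
width: 0.0125
```

>>> play_rows:
  commands:
    - [[1,0,0,0,0,0,0],[1,0,0,0,0,0,0]]

```text
t: 3.55
eef_pos: [0.5694, -0.1105, 0.1236]
ee_rot: [0.0, 0.972, -0.234, 0.001]
force: [-2.6, 0.7, 6.3]
width: 0.011
```

```bash
python3 -c "
from h import *
go([0.5687,-0.110,0.123],np.radians(-27));print(get_obs()['wrist_torque'])"
```

```text
at [ 0.5694 -0.1105  0.1236] yaw -27.0 shift [-0.8 -0.1  0.6] rot [ 0.0002 -0.0027 -0.0006] q6 0.08 t 3.55
[ 0.06021391  0.58598876 -0.03838325]
```

>>> play_rows:
  commands:
    - [[1,0,0,0,0,0,0.15],[1,0,0,0,0,0,0.3],[1,0,0,0,0,0,0.45],[1,0,0,0,0,0,0.6],[1,0,0,0,0,0,0.74]]

```text
t: 4.05
eef_pos: [0.5687, -0.1097, 0.1236]
ee_rot: [-0.0, 0.82, -0.572, 0.0]
force: [-6.6, 4.6, 8.7]
width: 0.0113
```

```bash
python3 -c "
from h import *
go([0.5687,-0.110,0.123],np.radians(-27-70));print(get_obs()['wrist_torque'])"
```

```text
at [ 0.5687 -0.1097  0.1236] yaw -69.8 shift [0.3 0.1 0.6] rot [-0.0005  0.      0.4755] q6 0.82 t 4.05
[0.69342097 1.0980749  0.11725392]
```

>>> play_rows:
  commands:
    - [[1,0,0,0,0,0,0.15],[1,0,0,0,0,0,0.3],[1,0,0,0,0,0,0.42],[1,0,0,0,0,0,0.48]]

```text
t: 4.45
eef_pos: [0.5687, -0.1091, 0.1236]
ee_rot: [0.001, -0.662, 0.75, 0.0]
force: [-5.1, 6.5, 7.8]
width: 0.0112
```

```bash
python3 -c "
from h import *
go([0.5687,-0.110,0.123],np.radians(-27-76));print(get_obs()['wrist_torque'])"
```

```text
at [ 0.5687 -0.1091  0.1236] yaw -97.1 shift [ 0.9 -0.1  0.6] rot [-0.0005  0.0012  0.1023] q6 1.3 t 4.45
[1.14996374 0.98926962 0.36688814]
```

>>> play_rows:
  commands:
    - [[1,0,0,0,0,0,0.06],[1,0,0,0,0,0,0.1],[1,0,0,0,0,0,0.1]]

```text
t: 4.75
eef_pos: [0.5687, -0.109, 0.1236]
ee_rot: [0.0, -0.626, 0.78, -0.0]
force: [-5.3, 5.9, 9.1]
width: 0.0116
```

```bash
python3 -c "
from h import *
go([0.5687,-0.110,0.123],np.radians(-27-76));print(get_obs()['wrist_torque'])"
```

```text
at [ 0.5687 -0.109   0.1236] yaw -102.5 shift [ 0.9 -0.2  0.6] rot [-0.0004  0.0003  0.0088] q6 1.39 t 4.75
[1.06180787 1.0211438  1.66346057]
```

>>> play_rows:
  commands:
    - [[0.2,0,0,0,0,0,-0.05],[-0.3,0,0,0,0,0,-0.05],[-0.3,0,0,-40,0,0,-0.05],[-0.3,0,0,-60,0,0,-0.2]]

```text
t: 5.15
eef_pos: [0.5698, -0.1106, 0.1845]
ee_rot: [0.001, -0.7, 0.714, -0.002]
force: [0.7, -0.3, 0.0]
width: 0.0556
```

```bash
python3 -c "
from h import *
go([0.5175,-0.2585,0.19],np.radians(-27));print(get_obs()['width'])"
```

```text
at [ 0.5698 -0.1106  0.1845] yaw -91.2 shift [148.9  49.2  -5.4] rot [-0.0024 -0.0034 -1.1204] q6 1.2 t 5.15
0.055568245226952334
```

>>> play_rows:
  commands:
    - [[-0.3,149,49,-5,0,0,-0.7],[-0.3,149,49,-5,0,0,-0.7],[-0.3,149,49,-5,0,0,-0.7],[-0.3,149,49,-5,0,0,-0.7],[-0.3,149,49,-5,0,0,-0.7]]

```text
t: 5.65
eef_pos: [0.5161, -0.2611, 0.1872]
ee_rot: [0.0, 0.902, -0.431, 0.001]
force: [-0.5, 0.1, -0.3]
width: 0.0559
```

```bash
python3 -c "
from h import *
go([0.5175,-0.2585,0.19],np.radians(-27))"
```

```text
at [ 0.5161 -0.2611  0.1872] yaw -51.1 shift [-1.1 -2.7 -2.8] rot [ 4.0e-04 -1.9e-03 -4.2e-01] q6 0.22 t 5.65
```

>>> play_rows:
  commands:
    - [[-0.3,0,-2,0,0,0,-0.42],[-0.3,0,-2,0,0,0,-0.42],[-0.3,0,-2,0,0,0,-0.42],[-0.3,0,-2,0,0,0,-0.42]]

```text
t: 6.05
eef_pos: [0.5186, -0.2571, 0.1871]
ee_rot: [0.0, 0.972, -0.234, 0.001]
force: [0.1, 0.5, -0.1]
width: 0.0553
```

Run:
```python
from h import *
im,T=snap('wrist','w3.png')
fitbar('wrist',T,redmask(im),[0.5175,-.2585,np.radians(63)])
fitbar('wrist',T,redmask(im),[0.569,-.1095,np.radians(-9)])
pp('tank_mouth','wrist',T);pp('knob_a_grip','wrist',T)
go([0.5175,-0.2585,0.123],np.radians(-27))
```

```text
bar [ 0.5153 -0.2614] 60.3 iou 0.738
bar [ 0.569  -0.1095] -9.0 iou nan
wrist tank_mouth 0.67 [ 0.5444 -0.1862  0.0918] px [304.  90.]
at [ 0.5186 -0.257   0.1867] yaw -27.2 shift [-0.3  1.8 63.7] rot [ 0.0002 -0.0007 -0.0043] q6 -0.19 t 6.2h.py:60: RuntimeWarning: invalid value encountered in scalar divide
  f=lambda x:-(np.minimum(rend(x),mm).sum()/np.maximum(rend(x),mm).sum())
```

View pics/w3.png

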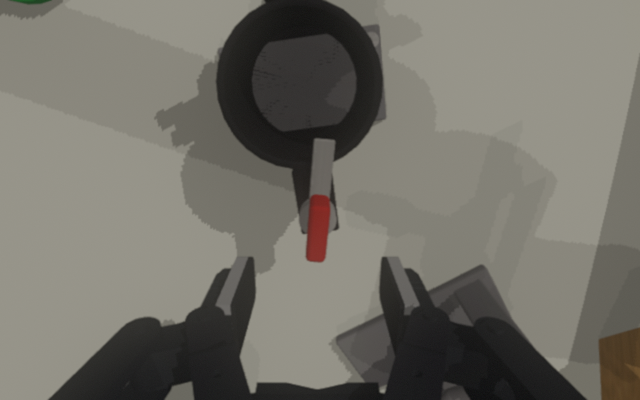

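>>> play_rows:
  commands:
    - [[-0.3,-1,4,40,0,0,0.03],[-0.3,-1,4,64,0,0,0.03],[0.3,-1,4,64,0,0,0.03],[1,-1,4,64,0,0,0.03],[1,-1,4,64,0,0,0.03]]

```text
t: 6.7
eef_pos: [0.5167, -0.2606, 0.124]
ee_rot: [0.001, 0.969, -0.249, 0.002]
force: [9.5, -3.2, 1.1]
width: 0.0123
```

>>> play_rows:
  commands:
    - [[1,0,0,0,0,0,0],[1,0,0,0,0,0,0.1],[1,0,0,0,0,0,0.25],[1,0,0,0,0,0,0.4],[1,0,0,0,0,0,0.55]]

```text
t: 7.2
eef_pos: [0.5166, -0.2604, 0.1241]
ee_rot: [0.0, 0.863, -0.505, 0.002]
force: [0.9, 1.4, 4.9]
width: 0.011
```

```bash
python3 -c "
from h import *
go([0.516,-0.260,0.123],np.radians(-27-70));print(get_obs()['wrist_torque'],get_obs()['width'])"
```

```text
at [ 0.5166 -0.2604  0.1241] yaw -60.6 shift [-0.6  0.4  1.1] rot [-0.0026 -0.0026  0.6349] q6 0.39 t 7.2
[ 0.19759923 -0.15201141  0.05322161] 0.011008914595566667
```

>>> play_rows:
  commands:
    - [[1,0,0,0,0,0,0.15],[1,0,0,0,0,0,0.3],[1,0,0,0,0,0,0.45],[1,0,0,0,0,0,0.6],[1,0,0,0,0,0,0.7]]

```text
t: 7.7
eef_pos: [0.5165, -0.26, 0.1241]
ee_rot: [0.0, -0.639, 0.769, -0.001]
force: [0.6, 2.5, 8.0]
width: 0.0113
```

>>> play_rows:
  commands:
    - [[1,0,0,0,0,0,0.03],[1,0,0,0,0,0,0.06]]

```text
t: 7.9
eef_pos: [0.5157, -0.2599, 0.1242]
ee_rot: [-0.001, -0.618, 0.786, -0.001]
force: [-2.3, 2.1, 10.5]
width: 0.0112
```

```bash
python3 -c "
from h import *
go([0.516,-0.260,0.123],np.radians(-27-76));print(get_obs()['wrist_torque'],get_obs()['width'])"
```

```text
at [ 0.5157 -0.2599  0.1242] yaw -103.7 shift [ 0.  -0.3  1.2] rot [-0.0003 -0.0017 -0.0122] q6 1.14 t 7.9
[0.34640998 0.3234693  1.23772202] 0.011157376367529805
```

>>> play_rows:
  commands:
    - [[1,0,0,0,0,0,0.03],[1,0,0,0,0,0,0.03],[0.2,0,0,0,0,0,-0.03],[-0.4,0,0,0,0,0,-0.03],[-0.4,0,0,-50,0,0,-0.03]]

```text
t: 8.4
eef_pos: [0.5139, -0.2587, 0.1681]
ee_rot: [-0.001, -0.628, 0.778, 0.006]
force: [0.3, -0.4, 0.4]
width: 0.0543
```

```bash
python3 -c "
from h import *
go([0.545,-0.185,0.25],np.radians(-60));print(get_obs()['width'])"
```

```text
at [ 0.5139 -0.2587  0.1681] yaw -102.2 shift [-79.  -14.  -81.6] rot [ 0.008   0.0087 -0.7368] q6 1.11 t 8.4
0.05432092961390476
```

>>> play_rows:
  commands:
    - [[-0.4,-79,-14,-82,0,0,-0.74],[-0.4,-79,-14,-82,0,0,-0.74],[-0.4,-79,-14,-82,0,0,-0.74],[-0.4,-79,-14,-82,0,0,-0.74],[-0.4,-79,-14,-82,0,0,-0.74]]

```text
t: 8.9
eef_pos: [0.5463, -0.1852, 0.2554]
ee_rot: [0.0, 0.869, -0.495, 0.001]
force: [-0.3, -0.3, 0.3]
width: 0.0597
```

Run:
```python
from h import *
im,T=snap('wrist','w4.png')
fitbar('wrist',T,redmask(im),[0.516,-.260,np.radians(-14)])
fitbar('wrist',T,redmask(im),[0.569,-.1095,np.radians(-10)])
pp('tank_mouth','wrist',T)
go([0.508,0.136,0.2],np.radians(-23))
```

```text
bar [ 0.514  -0.2603] 6.4 iou 0.682
bar [ 0.5686 -0.1081] -12.6 iou 0.718
wrist tank_mouth 0.65 [ 0.543  -0.1818  0.0926] px [313. 180.]
wrist tank_mouth 0.47 [ 0.5412 -0.1825 -0.0018] px [313. 157.]
at [ 0.5461 -0.1856  0.2548] yaw -59.7 shift [-296.9 -129.3   54.7] rot [-1.000e-04 -7.000e-04 -6.406e-01] q6 0.51 t 9.0
```

View pics/w4.png

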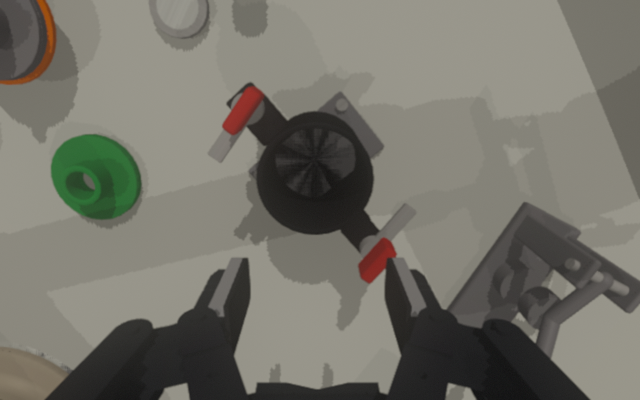

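Run:
```python
import cv2
a=cv2.imread('pics/w4.png')[70:300,190:440]
cv2.imwrite('pics/c4.png',cv2.resize(a,None,fx=3,fy=3,interpolation=2))
```

```text
(no output)
```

View pics/c4.png

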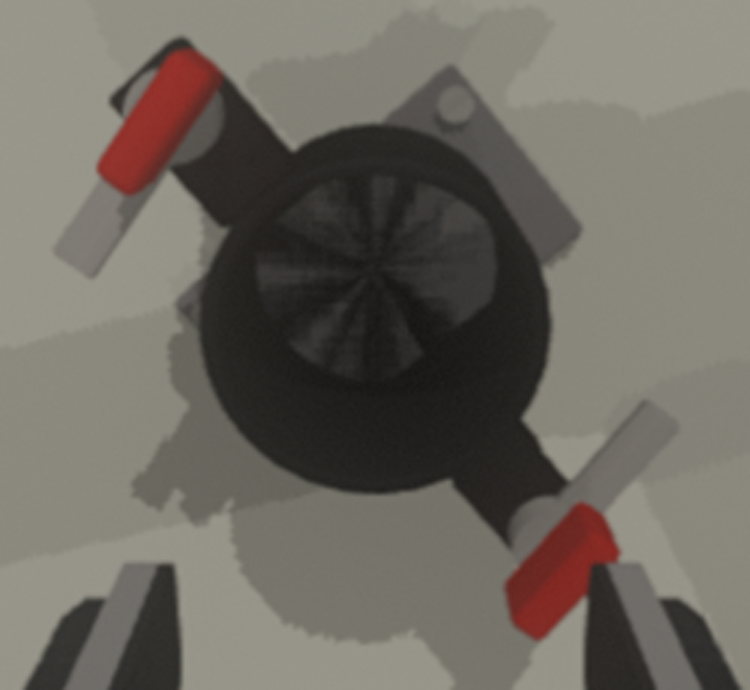

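Run:
```python
from h import *
T=campose('wrist')
def ang(a,b):
    P=[onplane('wrist',T,(190+p[0]/3,70+p[1]/3),0.097) for p in(a,b)];d=P[1]-P[0];print(P[0].round(4),P[1].round(4),np.degrees(np.arctan2(d[1],d[0])).round(1))
for a,b in [((130,205),(93,278)),((100,180),(53,250)),((160,115),(73,264)),((560,490),(647,402)),((600,515),(678,428)),((545,530),(662,415))]: ang(a,b)
im=cv2.imread('pics/w4.png')[:,:,::-1].copy();m=redmask(im)
for z,c in ((1,1),): print(m[:, :].sum())
```

```text
[ 0.542  -0.1099  0.097 ] [ 0.5191 -0.11    0.097 ] -179.9
[ 0.5439 -0.1002  0.097 ] [ 0.5206 -0.0973  0.097 ] 173.0
[ 0.5668 -0.1064  0.097 ] [ 0.5199 -0.1036  0.097 ] 176.6
[ 0.5301 -0.2537  0.097 ] [ 0.5652 -0.2599  0.097 ] -10.0
[ 0.5293 -0.2682  0.097 ] [ 0.5632 -0.272   0.097 ] -6.4
[ 0.5172 -0.257   0.097 ] [ 0.5641 -0.2658  0.097 ] -10.6
1682
```

>>> play_rows:
  commands:
    - [[-0.4,-297,-129,20,0,0,-0.66],[-0.4,-297,-129,20,0,0,-0.66],[-0.4,-297,-129,20,0,0,-0.66],[-0.4,-297,-129,20,0,0,-0.66],[-0.4,-297,-129,20,0,0,-0.66]]

```text
t: 9.5
eef_pos: [0.5159, 0.0637, 0.2391]
ee_rot: [-0.0, 0.982, -0.19, 0.0]
force: [0.3, 0.5, -0.1]
width: 0.0601
```

Run:
```python
from h import *
go([0.508,0.136,0.2],np.radians(-20))
```

```text
at [0.5159 0.0637 0.2391] yaw -22.0 shift [-34.4 -64.1  39.1] rot [-0.0001 -0.0006 -0.034 ] q6 0.28 t 9.5
```

>>> play_rows:
  commands:
    - [[-0.4,-34,-64,39,0,0,-0.034],[-0.4,-34,-64,39,0,0,-0.034],[-0.4,-34,-64,39,0,0,-0.034],[-0.4,-34,-64,39,0,0,-0.034]]

```text
t: 9.9
eef_pos: [0.5088, 0.1341, 0.2001]
ee_rot: [0.0, 0.985, -0.174, 0.0]
force: [0.3, -1.4, 0.2]
width: 0.06
```

```bash
cat >> h.py <<'E'
def orange(n,T,im,z):
    h=cv2.cvtColor(im,cv2.COLOR_RGB2HSV);m=((h[...,0]>=3)&(h[...,0]<16)&(h[...,1]>150)&(h[...,2]>70)).astype(np.uint8)
    k,l,s,c=cv2.connectedComponentsWithStats(m)
    for i in range(1,k):
        if s[i,4]>40: print('or',c[i].round(1),s[i].tolist(),onplane(n,T,c[i],z).round(4))
E
python3 - <<'E'
from h import *
im,T=snap('wrist','w5.png')
pp('inner_post','wrist',T);pp('outer_collar','wrist',T);orange('wrist',T,im,.088)
go([0.508,0.136,0.2],np.radians(-20))
E
```

```text
wrist inner_post 0.97 [0.5076 0.1334 0.0747] px [318. 195.]
wrist inner_post 0.57 [0.3594 0.188  0.0796] px [103. 197.]
wrist outer_collar 0.91 [0.5054 0.1338 0.0574] px [315. 188.]
wrist outer_collar 0.83 [0.4025 0.0113 0.0239] px [262. 319.]
or [316.9 138.7] [258, 117, 120, 77, 825] [0.5221 0.1751 0.088 ]
or [317.3 190.5] [302, 173, 31, 39, 879] [0.51  0.141 0.088]
at [0.5093 0.133  0.2006] yaw -20.1 shift [-2.3 -2.4  0.6] rot [-0.0003 -0.0013 -0.002 ] q6 0.38 t 10.05
```

View pics/w5.png

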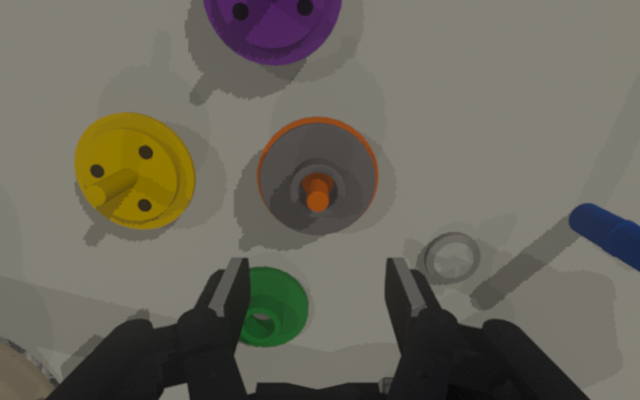

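Run:
```python
from h import *
T=campose('wrist');print(onplane('wrist',T,(318,202),.088))
go([0.508,0.1345,0.088],np.radians(-20))
```

```text
[0.50812391 0.1315052  0.088     ]
at [0.5093 0.133  0.2006] yaw -20.1 shift [ -1.9  -0.9 112.6] rot [-0.0003 -0.0013 -0.002 ] q6 0.38 t 10.05
```

>>> play_rows:
  commands:
    - [[-0.4,-2,-1,50,0,0,0],[-0.4,-2,-1,90,0,0,0],[-0.4,-2,-1,112,0,0,0],[0.2,-2,-1,112,0,0,0],[0.2,-2,-1,112,0,0,0]]

```text
t: 10.55
eef_pos: [0.5081, 0.135, 0.089]
ee_rot: [-0.0, 0.985, -0.174, 0.001]
force: [-0.0, 0.1, -0.0]
width: 0.0341
```

Run:
```python
from h import *
im,T=snap('wrist','w6.png')
go([0.508,0.1345,0.088],np.radians(-20))
```

```text
at [0.5083 0.1352 0.0895] yaw -20.0 shift [-0.   0.7  1.4] rot [-0.001  -0.0025 -0.0003] q6 0.38 t 10.6
```

View pics/w6.png

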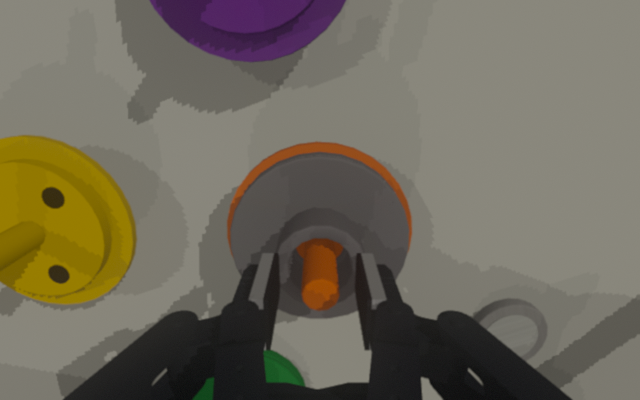

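Run:
```python
from h import *
T=campose('wrist');print(onplane('wrist',T,(320,294),.088),pix('wrist',T,get_obs()['eef_pos']))
```

```text
[0.50749557 0.13357976 0.088     ] [320.48855308 292.35351207]
```

Aligned to within about 1 mm. Closing on the post and lifting slightly.

>>> play_rows:
  commands:
    - [[1,0,0.5,0.5,0,0,0],[1,0,0.5,0.5,0,0,0],[1,0,0.5,0.5,0,0,0],[1,0,0.5,0.5,0,0,0]]
  grip_force: 70

```text
t: 11.0
eef_pos: [0.5083, 0.1351, 0.089]
ee_rot: [-0.0, 0.985, -0.173, 0.002]
force: [2.3, -2.0, 7.2]
width: 0.013
```

>>> play_rows:
  commands:
    - [[1,0,0,-10,0,0,0],[1,0,0,-25,0,0,0],[1,0,0,-45,0,0,0],[1,0,0,-60,0,0,0],[1,0,0,-60,0,0,0]]

```text
t: 11.5
eef_pos: [0.5075, 0.1354, 0.1495]
ee_rot: [-0.0, 0.985, -0.173, 0.002]
force: [-0.8, 0.3, -2.8]
width: 0.0134
```

Run:
```python
from h import *
im,T=snap('wrist','w7.png')
print(get_obs()['force'],get_obs()['width'])
go([0.5425,-0.185,0.26],np.radians(-20))
```

```text
[-0.22996922  0.04734462 -2.94844165] 0.013191096375564605
at [0.507  0.1353 0.1481] yaw -19.9 shift [ 142.7  289.  -111.9] rot [-0.0006 -0.0011  0.0011] q6 0.38 t 11.55
```

View pics/w7.png

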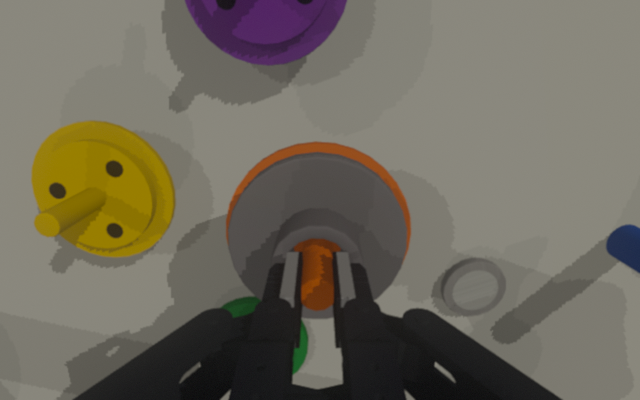

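>>> play_rows:
  commands:
    - [[1,0,10,-30,0,0,0],[1,12,30,-65,0,0,0],[1,27,55,-95,0,0,0],[1,42,85,-112,0,0,0],[1,57,116,-112,0,0,0]]

```text
t: 12.05
eef_pos: [0.5215, 0.0057, 0.261]
ee_rot: [0.0, 0.985, -0.173, 0.001]
force: [0.5, -0.0, -2.9]
width: 0.0135
```

>>> play_rows:
  commands:
    - [[1,17,35,0,0,0,0],[1,35,70,0,0,0,0],[1,52,105,0,0,0,0],[1,69,140,0,0,0,0],[1,81,165,0,0,0,0]]

```text
t: 12.55
eef_pos: [0.5405, -0.1782, 0.2579]
ee_rot: [-0.0, 0.985, -0.174, -0.001]
force: [0.4, -0.3, -1.6]
width: 0.0132
```

Run:
```python
from h import *
im,T=snap('wrist','w8.png')
print(get_obs()['force'],get_obs()['width'])
go([0.5425,-0.185,0.22],np.radians(-20))
```

```text
[-0.27037032 -3.49129913 -2.9372047 ] 0.0133770654716313
at [ 0.5408 -0.1815  0.2576] yaw -20.2 shift [ 2.9  2.7 37.6] rot [ 0.0015  0.0019 -0.0027] q6 -0.18 t 12.6
```

View pics/w8.png

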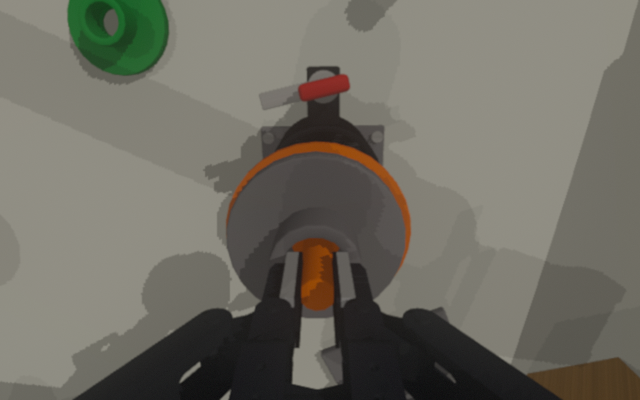

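>>> play_rows:
  commands:
    - [[1,2.5,2.7,15,0,0,0],[1,2.5,2.7,35,0,0,0],[1,2.5,2.7,55,0,0,0],[1,2.5,2.7,70,0,0,0],[1,2.5,2.7,70,0,0,0]]

```text
t: 13.1
eef_pos: [0.5412, -0.1785, 0.1864]
ee_rot: [-0.001, 0.985, -0.173, -0.003]
force: [0.4, -0.3, -2.6]
width: 0.0129
```

Run:
```python
from h import *
print(get_obs()['force'],get_obs()['width'])
im,T=snap('scene','s9.png')
cv2.imwrite('pics/c9.png',cv2.resize(im[150:290,200:400,::-1],None,fx=4,fy=4,interpolation=2))
go([0.5425,-0.1848,0.16],np.radians(-20))
```

```text
[ 0.37016758 -0.25397493 -2.61176449] 0.01289525353736397
at [ 0.5418 -0.1789  0.1881] yaw -19.9 shift [ 2.8  5.4 28.1] rot [-0.0007  0.0035  0.0012] q6 -0.18 t 13.15
```

View pics/c9.png

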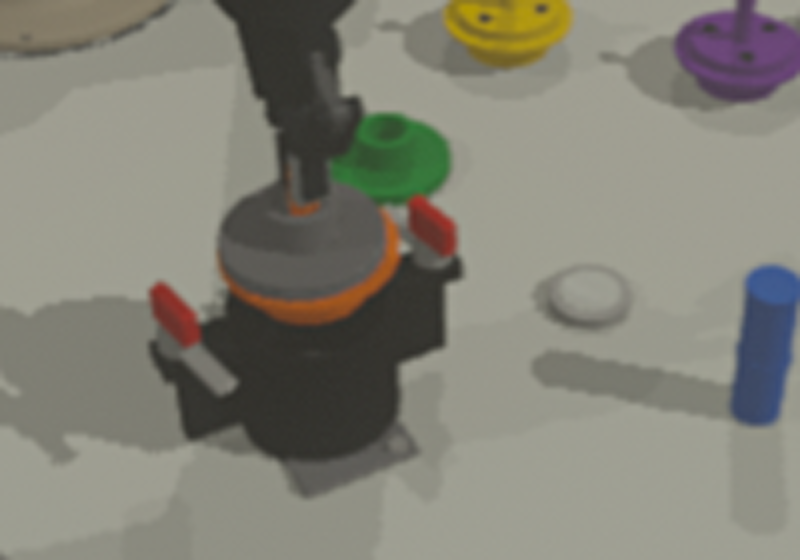

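>>> play_rows:
  commands:
    - [[1,1.5,5.5,0,0,0,0],[1,1.5,5.5,10,0,0,0],[1,1.5,5.5,18,0,0,0],[1,1.5,5.5,24,0,0,0],[1,1.5,5.5,24,0,0,0]]

```text
t: 13.65
eef_pos: [0.5415, -0.1848, 0.1643]
ee_rot: [-0.0, 0.985, -0.173, -0.001]
force: [1.4, -0.1, -2.3]
width: 0.0134
```

Run:
```python
from h import *
print(get_obs()['force'],get_obs()['width'])
go([0.5425,-0.1848,0.154],np.radians(-20))
```

```text
[ 1.44248774 -0.08796676 -2.33567417] 0.013428795748964096
at [ 0.5415 -0.1848  0.1643] yaw -19.9 shift [ 1.  -0.3 10.3] rot [-0.0004  0.0021  0.001 ] q6 -0.19 t 13.65
```

>>> play_rows:
  commands:
    - [[1,0.8,0,4,0,0,0],[1,0.8,0,7,0,0,0],[1,0.8,0,9,0,0,0],[1,0.8,0,10.5,0,0,0],[1,0.8,0,10.5,0,0,0]]

```text
t: 14.15
eef_pos: [0.5427, -0.1852, 0.1549]
ee_rot: [-0.0, 0.985, -0.173, 0.0]
force: [-0.3, 1.2, -1.3]
width: 0.0134
```

Run:
```python
from h import *
o=get_obs();print(o['force'],o['wrist_torque'],get_obs()['width'])
go([0.5425,-0.1848,0.154],np.radians(-20))
im,T=snap('scene','s10.png')
cv2.imwrite('pics/c10.png',cv2.resize(im[150:290,200:400,::-1],None,fx=4,fy=4,interpolation=2))
```

```text
[-0.31073377  1.20617323 -1.30437631] [ 0.14868882 -0.09908516  0.03717498] 0.01343525077275884
at [ 0.5427 -0.1852  0.1549] yaw -19.9 shift [-0.3 -0.3  0.9] rot [-0.0003 -0.0001  0.0012] q6 -0.19 t 14.15
```

View pics/c10.png

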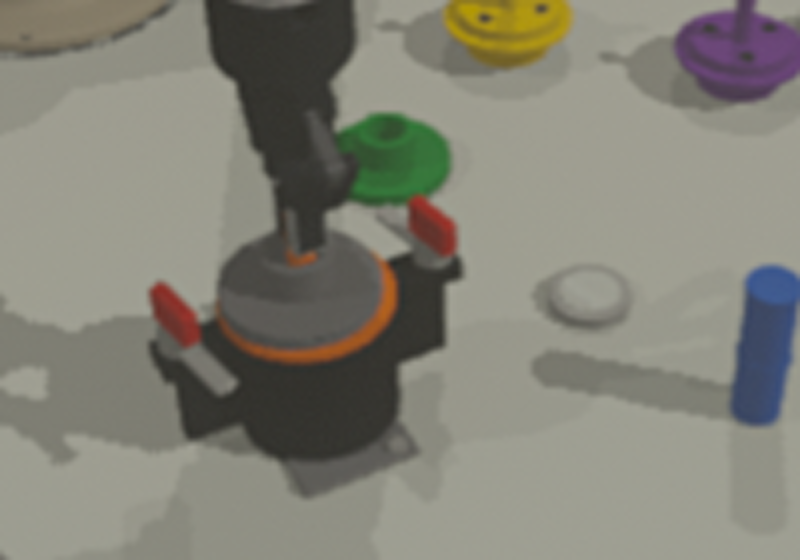

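>>> play_rows:
  commands:
    - [[1,0,0,0.5,0,0,0],[1,0,0,1,0,0,0],[1,0,0,1.5,0,0,0],[1,0,0,1.5,0,0,0]]

```text
t: 14.6
eef_pos: [0.543, -0.1852, 0.1539]
ee_rot: [-0.0, 0.985, -0.173, 0.001]
force: [1.2, 3.7, 4.4]
width: 0.0135
```

>>> play_rows:
  commands:
    - [[1,0,0,0.7,0,0,0],[1,0,0,1,0,0,0],[1,0,0,1,0,0,0]]

```text
t: 14.9
eef_pos: [0.5433, -0.1852, 0.1537]
ee_rot: [0.0, 0.985, -0.173, 0.001]
force: [1.0, 4.4, 10.0]
width: 0.0133
```

>>> play_rows:
  commands:
    - [[0.6,0,0,-0.5,0,0,0],[0.2,0,0,-0.5,0,0,0],[0.2,0,0,-1,0,0,0],[0.2,0,0,-20,0,0,0],[-0.4,0,0,-60,0,0,0]]

```text
t: 15.4
eef_pos: [0.5415, -0.185, 0.2103]
ee_rot: [-0.001, 0.985, -0.173, -0.003]
force: [0.3, -0.5, 0.5]
width: 0.0475
```

>>> play_rows:
  commands:
    - [[-0.7,0,0,-10,0,0,0],[-0.7,0,0,-10,0,0,0]]

```text
t: 15.6
eef_pos: [0.5431, -0.1857, 0.2238]
ee_rot: [0.001, 0.985, -0.173, 0.002]
force: [-0.0, 0.0, -0.4]
width: 0.0723
```

Run:
```python
from h import *
o=get_obs();print(o['force'],get_obs()['width'])
go([0.5425,-0.1848,0.123],np.radians(-20))
im,T=snap('wrist','w11.png');pp('outer_collar','wrist',T);pp('inner_post','wrist',T)
im,T=snap('scene','s11.png');pp('outer_collar','scene',T);pp('inner_post','scene',T)
cv2.imwrite('pics/c11.png',cv2.resize(im[150:290,200:400,::-1],None,fx=4,fy=4,interpolation=2))
```

```text
[-0.02901681  0.00212545 -0.44974926] 0.07229069560896192
at [ 0.5431 -0.1857  0.2238] yaw -19.9 shift [ -1.2  -0.8 100.8] rot [ 0.0008 -0.0033  0.0009] q6 -0.19 t 15.6
wrist outer_collar 0.82 [ 0.5374 -0.1881  0.1196] px [312. 209.]
wrist outer_collar 0.8 [0.4002 0.0158 0.0241] px [73.  4.]
wrist inner_post 0.56 [ 0.5419 -0.1834  0.1455] px [316. 215.]
scene outer_collar 0.74 [0.4014 0.0117 0.0272] px [296. 184.]
scene outer_collar 0.64 [ 0.5418 -0.1903  0.1205] px [274. 216.]
scene inner_post 0.96 [0.5285 0.2808 0.0789] px [387. 148.]
scene inner_post 0.73 [ 0.5382 -0.1879  0.1475] px [273. 206.]
scene inner_post 0.69 [0.3613 0.1912 0.0753] px [327. 141.]
```

View pics/c11.png

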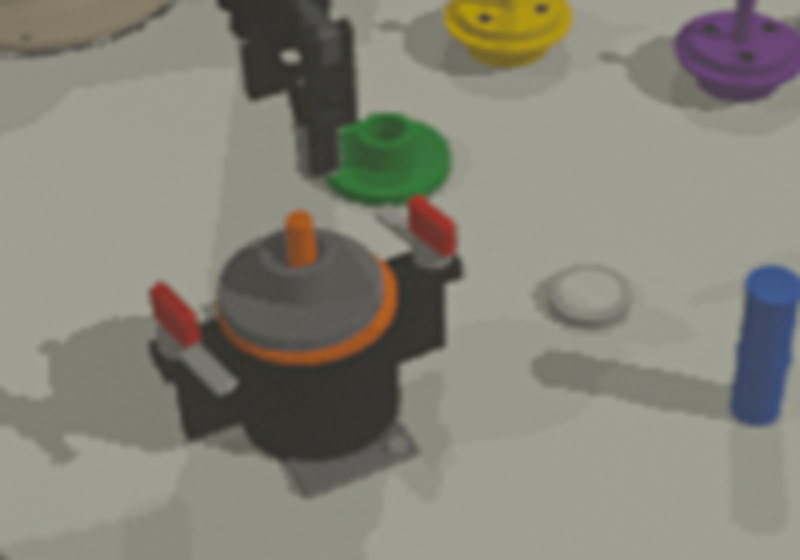

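View pics/w11.png

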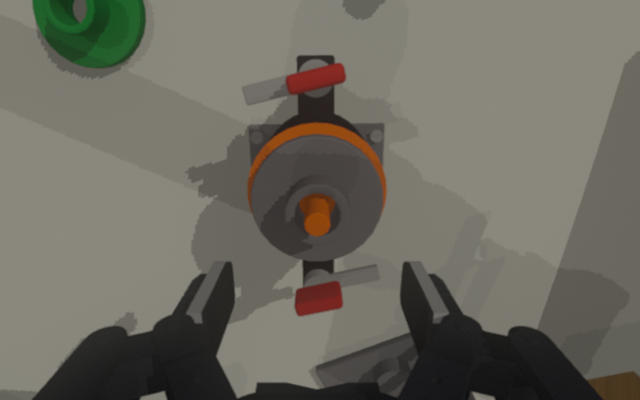

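Run:
```python
import cv2
a=cv2.imread('pics/w11.png')[110:270,230:400]
cv2.imwrite('pics/c12.png',cv2.convertScaleAbs(cv2.resize(a,None,fx=4,fy=4,interpolation=2),alpha=1.6))
```

```text
(no output)
```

View pics/c12.png

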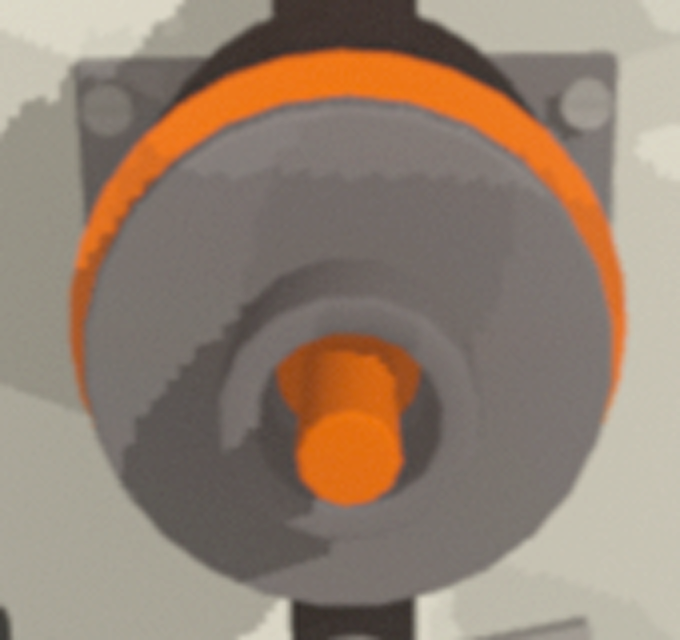

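Run:
```python
from h import *
T=campose('wrist')
c=onplane('wrist',T,(317.3,214.5),.131);p=onplane('wrist',T,(317.3,224.3),.153)
Rm=q2R(get_obs()['ee_rot'])
print(c,p,'tool',(Rm.T@(c-p)*1000).round(1))
# flange ellipse check: orange outer
go([c[0],c[1],0.128],np.radians(-20));go([p[0],p[1],0.128],np.radians(-20))
```

```text
[ 0.54021216 -0.18682339  0.131     ] [ 0.54116848 -0.18430434  0.153     ] tool [ 0.   2.7 22. ]
at [ 0.5424 -0.1852  0.2213] yaw -19.9 shift [-1.3  2.3 93.3] rot [-0.0003  0.0022  0.001 ] q6 -0.19 t 15.9
at [ 0.5424 -0.1852  0.2213] yaw -19.9 shift [-1.2 -0.4 93.3] rot [-0.0003  0.0022  0.001 ] q6 -0.19 t 15.9
```

>>> play_rows:
  commands:
    - [[-0.7,-0.7,2.5,35,0,0,0],[-0.7,-0.7,2.5,65,0,0,0],[-0.7,-0.7,2.5,85,0,0,0],[-0.7,-0.7,2.5,95,0,0,0],[-0.7,-0.7,2.5,95,0,0,0]]
  grip_force: 30

```text
t: 16.4
eef_pos: [0.5407, -0.1872, 0.1261]
ee_rot: [-0.0, 0.985, -0.173, -0.001]
force: [0.5, -0.1, 0.5]
width: 0.0725
```

Run:
```python
from h import *
o=get_obs();print(o['force'],get_obs()['width'])
im,T=snap('wrist','w13.png')
go([0.542,-0.187,0.126],np.radians(-20))
```

```text
[ 0.51678115 -0.1107517   0.47101004] 0.07252891576556443
at [ 0.5412 -0.1875  0.1274] yaw -19.9 shift [ 0.6 -0.7  1.4] rot [-0.0001  0.0005  0.0011] q6 -0.19 t 16.45
```

View pics/w13.png

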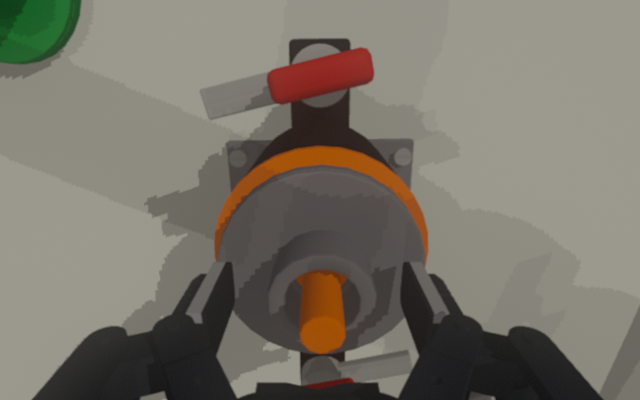

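>>> play_rows:
  commands:
    - [[-0.4,1,0,0,0,0,0],[-0.2,1,0,0,0,0,0],[0.1,1,0,0,0,0,0],[0.3,1,0,0,0,0,0],[0.3,1,0,0,0,0,0]]
  grip_force: 30

```text
t: 16.95
eef_pos: [0.5424, -0.188, 0.1286]
ee_rot: [0.0, 0.985, -0.173, 0.001]
force: [-0.4, -0.4, 5.5]
width: 0.0428
```

Run:
```python
from h import *
o=get_obs();print(o['force'],o['wrist_torque'],get_obs()['width'])
im,T=snap('wrist','w14.png')
go([0.542,-0.187,0.126],np.radians(-20))
```

```text
[-0.40922496 -0.44251692  5.54100618] [0.08444074 0.27078291 0.08417693] 0.042766749225630826
at [ 0.5424 -0.188   0.1286] yaw -19.9 shift [-0.7 -0.8  2.6] rot [ 0.0005 -0.0019  0.0012] q6 -0.19 t 17.0
```

View pics/w14.png

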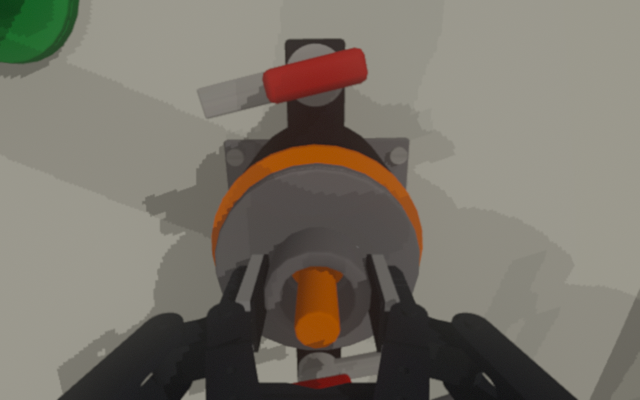

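>>> play_rows:
  commands:
    - [[1,0,0,0,0,0,0],[1,0,0,0,0,0,0],[1,0,-0.5,-2,0,0,0],[1,0,-1.5,-4,0,0,0],[1,0,-1.5,-8,0,0,0]]
  grip_force: 45

```text
t: 17.5
eef_pos: [0.5425, -0.1861, 0.1354]
ee_rot: [-0.0, 0.985, -0.173, -0.0]
force: [-0.1, 0.4, -1.0]
width: 0.0421
```

Run:
```python
from h import *
o=get_obs();print(o['force'],o['wrist_torque'],get_obs()['width'])
im,T=snap('scene','s15.png')
cv2.imwrite('pics/c15.png',cv2.resize(im[150:290,200:400,::-1],None,fx=4,fy=4,interpolation=2))
go([0.542,-0.187,0.126],np.radians(-20))
```

```text
[-0.09667622  0.42385645 -1.04679399] [-0.07547252 -0.05995538 -0.0302798 ] 0.04206677421214702
at [ 0.5428 -0.1864  0.1362] yaw -19.9 shift [-0.5  0.9 10.2] rot [ 0.0001 -0.0007  0.0012] q6 -0.19 t 17.55
```

View pics/c15.png

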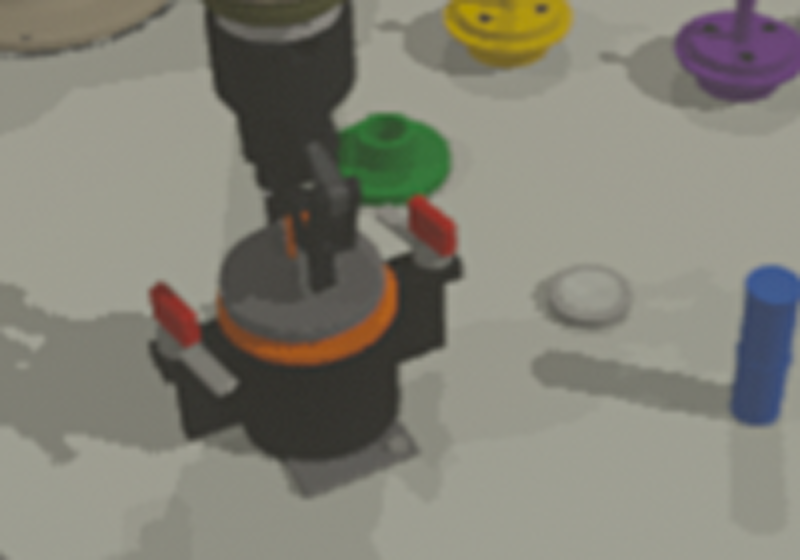

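>>> play_rows:
  commands:
    - [[1,0,0,-8,0,0,0],[1,0,0,-18,0,0,0],[1,0,0,-30,0,0,0],[1,0,0,-42,0,0,0],[1,0,0,-55,0,0,0]]

```text
t: 18.05
eef_pos: [0.5426, -0.1864, 0.1918]
ee_rot: [0.0, 0.985, -0.173, 0.0]
force: [-0.2, 0.7, -1.0]
width: 0.0428
```

>>> play_rows:
  commands:
    - [[1,0,0,-15,0,0,0],[1,0,0,-30,0,0,0],[1,0,0,-42,0,0,0],[1,0,0,-45,0,0,0],[1,0,0,-45,0,0,0]]

```text
t: 18.55
eef_pos: [0.5426, -0.1864, 0.2358]
ee_rot: [0.0, 0.985, -0.173, 0.0]
force: [-0.1, 0.2, -1.3]
width: 0.0424
```

>>> play_rows:
  commands:
    - [[1,0,0,0,0,0,0],[1,0,0,0,0,0,0]]

```text
t: 18.75
eef_pos: [0.5424, -0.1863, 0.2347]
ee_rot: [-0.0, 0.985, -0.173, -0.001]
force: [0.2, 0.3, 0.2]
width: 0.0425
```

Run:
```python
from h import *
o=get_obs();print(o['force'],o['wrist_torque'],get_obs()['width'])
im,T=snap('scene','s16.png');pp('inner_lid','scene',T);pp('inner_post','scene',T);pp('outer_lid','scene',T)
cv2.imwrite('pics/c16.png',cv2.resize(im[150:290,200:400,::-1],None,fx=4,fy=4,interpolation=2))
im,T=snap('wrist','w16.png')
go([0.542,-0.187,0.126],np.radians(-20))
```

```text
[0.21648228 0.3278505  0.15452165] [ 0.07040476  0.04033269 -0.00503231] 0.042465747678313195
scene inner_lid 0.94 [0.3594 0.1873 0.0037] px [325. 160.]
scene inner_lid 0.89 [ 0.5406 -0.1848  0.0651] px [277. 232.]
scene inner_lid 0.56 [ 5.221e-01  2.801e-01 -4.000e-04] px [383. 169.]
scene inner_post 0.97 [ 0.5387 -0.1844  0.1422] px [274. 207.]
scene inner_post 0.65 [ 0.5451 -0.1866 -0.0011] px [280. 253.]
scene inner_post 0.58 [0.3629 0.1883 0.0759] px [327. 141.]
scene inner_post 0.56 [0.5274 0.2833 0.0773] px [388. 148.]
scene outer_lid 0.96 [ 0.5398 -0.1901  0.2004] px [271. 188.]
scene outer_lid 0.7 [ 0.3965  0.0118 -0.001 ] px [295. 191.]
at [ 0.5426 -0.1863  0.2352] yaw -19.9 shift [ -0.3   0.8 109.2] rot [-0.      0.0005  0.0011] q6 -0.19 t 19.0
```

View pics/c16.png

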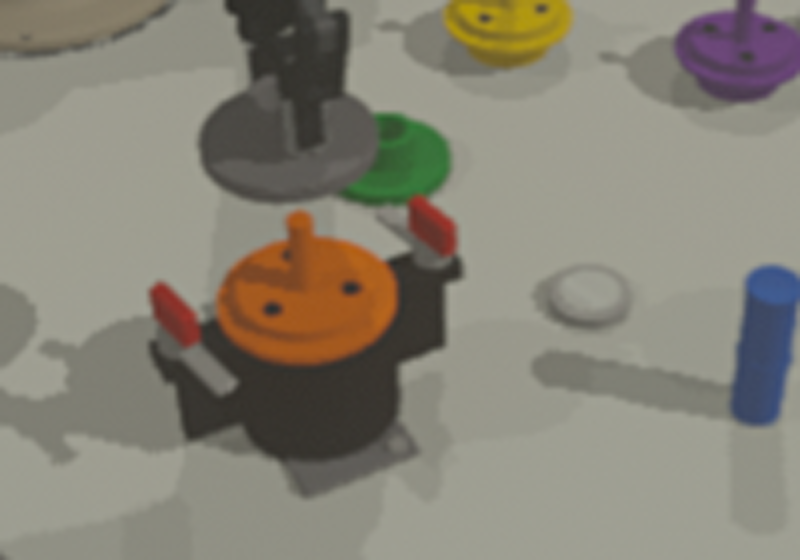

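View pics/w16.png

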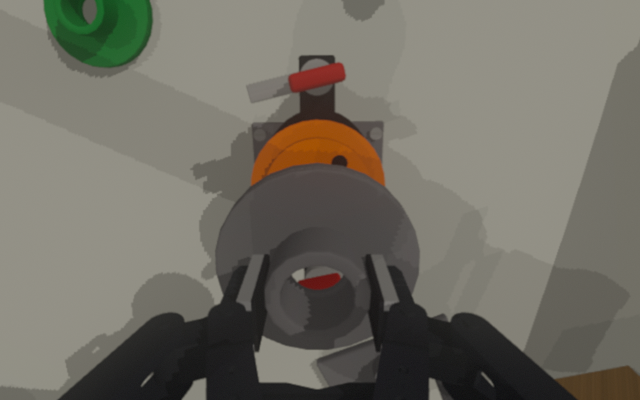

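The inner lid is seated (z about 0.065). The outer lid is held level, about 10 cm above where it sat.

```bash
python3 -c "
from rig import job_done,get_obs
o=get_obs();print(o['width'],o['eef_pos'],o['t']);print(job_done())"
```

```text
0.04218564971823737 [ 0.54257835 -0.18634424  0.23517259] 19.0
the job is handed in; nothing more can be done
None
```

The job is done and handed in at 19 s of the 64 s allowed. At the end the arm was still holding the grey outer lid level, about 10.5 cm above where it sat.

- **Knobs:** I turned both red knobs clockwise until the wrist torque jumped (about 1.7 and 1.2 N m). Camera checks put both dogs at about -7°, which matches the end stop, and clear of the mouth.
- **Seating the pair:** I lifted both lids by the orange post and lowered them into the tank. The downward motion stopped with about 10 N of contact force, at the height expected for a seated lid.
- **Removing the outer lid:** I gripped it by the collar, and the wrist load on lifting was about 1.0 N, which is the outer lid alone.
- **Last checks:** The network put the inner lid's origin at (0.541, -0.185, 0.065), which is seated and within about 2 mm of my estimate of the tank's axis. It put the outer lid at about z = 0.200. The pictures show the inner lid level in the tank, the canisters and lens cap unmoved, and the outer lid in the jaws with an opening of 42 mm.

- **Disagreements and gaps:** The last force reading was about 0.15 N upward instead of the expected 1 N downward. I took this as sensor noise, because the pictures and the jaw opening show the lid held. One camera fit of the second knob's bar gave a wrong angle because a finger hid part of it, so I measured the dog's edges instead. I did not check the clip in the final pictures, but the arm never went near it.

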